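# Pour the mosaic pebbles from the beaker into the bowl

### The job

Pick up the metal beaker, pour all eight glass mosaic pebbles from it into the blue bowl without spilling any, then stand the empty beaker upright on its round cork mat again. Pour from low over the bowl, put the beaker down rather than dropping it, and leave the bottle, jar and tin alone.

Things in the scene. Friction and masses are not known exactly. Their poses are not given: they have to be found in the camera images.
- beaker: Plain straight-sided metal beaker without a handle, open at the top: outer diameter 62 mm, height 75 mm, wall 3 mm, floor 5 mm thick, 0.13 to 0.21 kg empty. It starts standing on the round cork mat with the eight pebbles (80 g) in it, filling it to about 33 mm above its underside. Origin: centre of its underside; z points along its axis to the mouth.
- beaker_mouth (a point): Centre of the beaker's open mouth, on its axis, 75 mm above its underside.
- mat: Round cork mat, diameter 120 mm, 6 mm thick, fixed to the table. Origin: centre of its underside, at table height (its top is 6 mm higher).
- bowl: Blue glazed stoneware bowl standing loose on the table, about 0.55 kg: foot diameter 90 mm, rim diameter 160 mm (150 mm inside), height 58 mm, inner floor 6 mm above the table, sides flaring outwards. Origin: centre of its underside; z up.
- bowl_rim (a point): Centre of the bowl's mouth at rim height, 58 mm above the table.
- bottle: Bystander: amber bottle, diameter 60 mm, height 150 mm, loose. Origin: centre of its underside.
- jar: Bystander: glass jar with a green lid, diameter 60 mm, height 85 mm, loose. Origin: centre of its underside.
- tin: Bystander: tin with an orange band, diameter 68 mm, height 70 mm, loose. Origin: centre of its underside.
- pebble0: Glass mosaic pebble, a round button with bevelled edges, diameter 19 mm, 14 mm thick, 10 g, red, amber, green or yellow; starts in the beaker. Origin: its middle.
- pebble1: Glass mosaic pebble, a round button with bevelled edges, diameter 19 mm, 14 mm thick, 10 g, red, amber, green or yellow; starts in the beaker. Origin: its middle.
- pebble2: Glass mosaic pebble, a round button with bevelled edges, diameter 19 mm, 14 mm thick, 10 g, red, amber, green or yellow; starts in the beaker. Origin: its middle.
- pebble3: Glass mosaic pebble, a round button with bevelled edges, diameter 19 mm, 14 mm thick, 10 g, red, amber, green or yellow; starts in the beaker. Origin: its middle.
- pebble4: Glass mosaic pebble, a round button with bevelled edges, diameter 19 mm, 14 mm thick, 10 g, red, amber, green or yellow; starts in the beaker. Origin: its middle.
- pebble5: Glass mosaic pebble, a round button with bevelled edges, diameter 19 mm, 14 mm thick, 10 g, red, amber, green or yellow; starts in the beaker. Origin: its middle.
- pebble6: Glass mosaic pebble, a round button with bevelled edges, diameter 19 mm, 14 mm thick, 10 g, red, amber, green or yellow; starts in the beaker. Origin: its middle.
- pebble7: Glass mosaic pebble, a round button with bevelled edges, diameter 19 mm, 14 mm thick, 10 g, red, amber, green or yellow; starts in the beaker. Origin: its middle.

How it is judged:
By the outcome, as a careful person would: the job done as asked, in the order asked, and still so for the second after the job is handed in, with the robot touching nothing.
It also fails if it takes over 64 s, if anything falls off the work surface, if the arm or the gripper's body presses on something with over 40 N, if the wrist force passes 120 N, or if a joint passes its speed limit or range.

### The arm

A 6-joint arm with a two-finger parallel gripper is mounted at the origin on the work surface. World frame = base frame: x ahead of the robot, y to its left, z up, the work surface at z = 0. Lengths are in m, angles in degrees, forces in N, time in s.
With the tool pointing down it reaches from about 0.4 to 0.825 m from the base axis. Payload 7 kg.
Tool frame: the origin (TCP) lies at the centre of the arm's flange, where the gripper is bolted on; the fingertips stand 178 mm ahead of it and the grasp point (between the pads) lies 159 mm ahead of it; x points along the fingers, y is the direction in which the jaws open and shut, and the axes are right-handed (so a half turn about x gives the same grasp; the last joint's range is limited). The gripper opens to 88 mm and grips with 3 to 60 N. Pads are 19 mm wide; open, the fingers measure 130 mm over their backs; the gripper's body (78 mm by 193 mm) begins 47 mm behind the grasp point.
Start: joints at [85.778, 20.546, 0.682, 0, -70.136, -16.507], TCP at [0.239, 0.631, 0.405] pointing down, gripper open.
Joint ranges: [-176.03, 176.03], [-82.01, 121.73], [-58.28, 71.71], [-173.87, 95.51], [-174.79, -0.11], [-173.66, 173.66]. Speed limits (degrees/s): [136.94, 136.94, 172.46, 180, 180, 180].

### API

Orientations are given as [roll, pitch, yaw] about the fixed x, y, z axes, in that order (R = Rz(yaw) Ry(pitch) Rx(roll)).
In Python, from plant import ctrl gives the robot as it stands. The module is installed in compiled form; this text tells all that it offers.
- The arm moves only by the shell command python3 -m inch 'ROWS'. ROWS is JSON, one flat list of numbers, 7 for each row, row after row: the shift along the tool's x, y, z in m, then the turn, a rotation vector about the tool's x, y, z in degrees, then the finger opening in m, from 0 to 0.0876. In form: [dx, dy, dz, rx, ry, rz, hand, dx, dy, dz, rx, ry, rz, hand, ...]. A call has 1 to 20 rows; each row shifts and turns the pose as measured when the row begins, along the tool's axes as they then stand; what a row does not reach is not made up. A row lasts 1/8 s, in which the tool goes at most 62.5 mm and 10.7 degrees, less where a joint would pass 70% of its speed; a pose out of reach is approached as far as the arm can. A call with a gripper value outside its range is refused whole. The fingers move at their own pace and stop on an object; the grip force is fixed at half the most. Time passes only in rows, so rows that do not move let the fingers close. It gives the time, the measured TCP pose, the force and the opening at its end, in the units of the state.
- ctrl.get_obs(): the state, without advancing time (a new reading comes with each control period).
- ctrl.snapshot(name): name is "scene" or "side" or "wrist"; returns a dict with "color" (420x560x3 uint8, red, green, blue), "depth" (420x560 float32, m along the optical axis (not along the pixel's ray), 0 where there is no reading), "K" (3x3 intrinsics, pixels), "position" and "attitude" of the camera in the world; the wrist camera has in their place "hand_eye" (4x4, takes a point from camera to tool coordinates, whose origin is the TCP and whose axes are the tool frame's). Camera axes: x right, y up, looking along -z (the intrinsics and any distortion apply to the point x, -y, -z); pixel columns grow to the right and rows downward; lengths in m; the calibration is good to about 2 mm. The wrist camera is an equidistant fisheye: a pixel r from the principal point sees the ray r / f radians off the axis. A picture is of the moment at which its call begins: read the wrist's pose just before it.
- ctrl.close_job(): hands the job in, once; it reports no verdict.
The state is a dict: "clock": time; "joint_pos": joint angles; "qvel": joint speeds; "tau": joint torques, N m; "tool_pos": TCP position; "orientation": TCP orientation; "force": force on the tool from outside, world axes, zero at the start; "moment": the same for the moment, N m; "opening": finger opening in m.
Only numpy, scipy, OpenCV 4.12 (cv2) and the standard library are available. Lean on these libraries where they do the work, as an engineer would, in place of code of your own. Each camera call takes 0.05 s, during which the arm holds its last target.

## Working session

There is one attempt and no reset: what is moved stays moved. The work goes in short steps, Python scripts to look and compute and a shell command to move; the robot and the scene stay as the last step left them, time stands still between calls to the robot, and variables do not carry over. Pictures are saved under pics/ and viewed, and the job is handed in when it is done.

```bash
mkdir -p pics; ls
python3 - <<'E'
from plant import ctrl
import cv2,numpy as np
o=ctrl.get_obs();print(o)
for n in ["scene","side"]:
    s=ctrl.snapshot(n);cv2.imwrite(f"pics/{n}0.png",s["color"][:,:,::-1]);np.savez(f"pics/{n}0.npz",**s)
    print(n,s["K"],s["position"],s["attitude"],[k for k in s])
E
```

```text
pics
{'clock': 0.0, 'joint_pos': array([ 8.57761592e+01,  2.05921185e+01,  6.35735572e-01, -1.95267673e-02,
       -7.01367827e+01, -1.65088715e+01]), 'qvel': array([-0.07128234,  0.066853  ,  0.01576737,  0.01243587,  0.01937825,
       -0.07374847]), 'tau': array([-1.84541437e-03, -5.82711983e+01,  2.93053079e+01,  6.99680284e+00,
        6.86382395e-03, -1.73519720e-04]), 'tool_pos': array([0.23886911, 0.63112585, 0.40373151]), 'orientation': array([  95.36406215,   89.90504264, -105.37529987]), 'force': array([-0.10174537,  0.52232339,  0.6817579 ]), 'moment': array([ 0.01519599,  0.06796656, -0.00576228]), 'opening': 0.08799286327213532}
scene [[386.28728687   0.         281.27260739]
 [  0.         386.28728687 207.4739765 ]
 [  0.           0.           1.        ]] [ 1.02362654 -0.16153033  0.55259308] [45.49665184  0.9823736  69.14196857] ['color', 'depth', 'K', 'position', 'attitude']
side [[442.03792219   0.         281.5353191 ]
 [  0.         442.03792219 212.79146948]
 [  0.           0.           1.        ]] [0.21188482 0.53583134 0.58701727] [  52.16011975    1.0621256  -145.09773676] ['color', 'depth', 'K', 'position', 'attitude']
```

View pics/scene0.png

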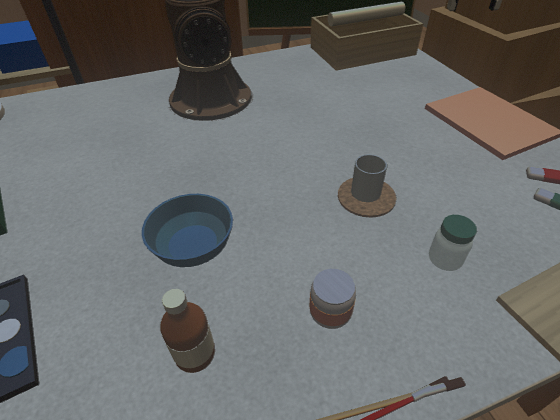

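View pics/side0.png

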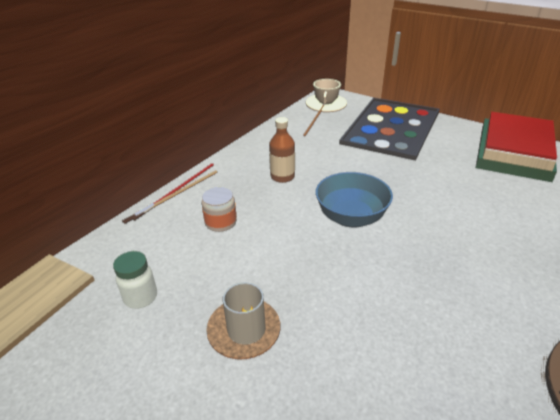

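The scene view shows the bowl at about (188,230), the beaker at (369,178) on its mat, the jar at (455,242), the tin at (332,298) and the bottle at (187,330). The side view shows the beaker at (245,315), the bowl at (353,200), the jar at (135,280), the tin at (219,209) and the bottle at (283,155). Next I turn these into positions.

```bash
cat > h.py <<'E'
import numpy as np,cv2
from scipy.spatial.transform import Rotation as Ro
def load(f): return dict(np.load(f))
def cloud(s):
    K=s["K"];R=Ro.from_euler('xyz',s["attitude"],degrees=True).as_matrix()
    d=s["depth"];v,u=np.mgrid[:d.shape[0],:d.shape[1]]
    p=np.stack([(u-K[0,2])/K[0,0]*d,-(v-K[1,2])/K[1,1]*d,-d],-1)
    return p@R.T+s["position"]
def ray(s,uv,z):
    K=s["K"];R=Ro.from_euler('xyz',s["attitude"],degrees=True).as_matrix()
    uv=np.atleast_2d(uv).astype(float)
    r=np.stack([(uv[:,0]-K[0,2])/K[0,0],-(uv[:,1]-K[1,2])/K[1,1],-np.ones(len(uv))],-1)@R.T
    return s["position"]+r*((z-s["position"][2])/r[:,2])[:,None]
def circ(P):
    A=np.c_[2*P[:,:2],np.ones(len(P))];b=(P[:,:2]**2).sum(1)
    x=np.linalg.lstsq(A,b,rcond=None)[0];return x[:2],np.sqrt(x[2]+x[0]**2+x[1]**2)
E
python3 - <<'E'
from h import *
boxes={"scene":dict(bowl=(138,190,240,270),beaker=(345,150,392,205),jar=(425,210,480,275),tin=(305,265,360,330),bottle=(155,285,220,375)),
"side":dict(bowl=(310,170,398,230),beaker=(218,280,270,345),jar=(110,250,160,310),tin=(198,185,240,232),bottle=(265,115,300,184))}
for n in boxes:
    s=load(f"pics/{n}0.npz");P=cloud(s);d=s["depth"]
    for k,(a,b,c,e) in boxes[n].items():
        Q=P[b:e,a:c][d[b:e,a:c]>0];
        zt=np.median(Q[:,2]);
        H=Q[Q[:,2]>0.012];
        if not len(H): print(n,k,"none",zt,(d[b:e,a:c]>0).mean());continue
        lo,hi=np.percentile(H,1,axis=0),np.percentile(H,99,axis=0)
        top=H[H[:,2]>hi[2]-0.008]
        c2,r=circ(top)
        print(n,k,"n",len(H),"lo",lo.round(3),"hi",hi.round(3),"topcirc",c2.round(4),r.round(4),"allcirc",[x.round(4) for x in circ(H)])
# mat by colour
for n,(a,b,c,e) in dict(scene=(325,170,405,222),side=(200,292,290,360)).items():
    s=load(f"pics/{n}0.npz");hsv=cv2.cvtColor(s["color"],cv2.COLOR_RGB2HSV)[b:e,a:c]
    m=((hsv[...,0]<20)&(hsv[...,1]>60)).astype(np.uint8)
    m=cv2.morphologyEx(m,cv2.MORPH_CLOSE,np.ones((3,3)))
    nn,L,st,_=cv2.connectedComponentsWithStats(m);L=(L==1+np.argmax(st[1:,4])).astype(np.uint8)
    ct=max(cv2.findContours(L,0,cv2.CHAIN_APPROX_NONE)[0],key=len)[:,0]+[a,b]
    hull=cv2.convexHull(ct)[:,0]
    for z in (0.006,): 
        Q=ray(s,hull,z);print(n,"mat",[x.round(4) for x in circ(Q)],len(hull),st[1:,4].max())
        # table depth check
    print("table z",np.median(cloud(s)[b:e,a:c][...,2]))
E
```

```text
scene bowl n 3677 lo [ 0.452 -0.233  0.013] hi [ 0.604 -0.084  0.06 ] topcirc [ 0.5286 -0.1582] 0.0761 allcirc [array([ 0.5306, -0.1582]), np.float64(0.0692)]
scene beaker n 1306 lo [0.495 0.176 0.013] hi [0.555 0.235 0.083] topcirc [0.5246 0.2065] 0.0293 allcirc [array([0.5249, 0.2064]), np.float64(0.0293)]
scene jar n 1805 lo [0.702 0.225 0.013] hi [0.754 0.276 0.088] topcirc [0.7261 0.2525] 0.0194 allcirc [array([0.728 , 0.2495]), np.float64(0.0223)]
scene tin n 2179 lo [ 0.717 -0.015  0.015] hi [0.778 0.047 0.073] topcirc [0.7451 0.0181] 0.0221 allcirc [array([0.7494, 0.0153]), np.float64(0.0253)]
scene bottle n 3092 lo [ 0.724 -0.226  0.015] hi [ 0.766 -0.169  0.152] topcirc [ 0.7372 -0.1984] 0.0101 allcirc [array([ 0.7456, -0.1973]), np.float64(0.0193)]
side bowl n 2619 lo [ 0.452 -0.233  0.013] hi [ 0.601 -0.08   0.059] topcirc [ 0.5258 -0.1562] 0.0762 allcirc [array([ 0.5251, -0.1546]), np.float64(0.0701)]
side beaker n 2122 lo [0.493 0.179 0.013] hi [0.552 0.238 0.082] topcirc [0.5229 0.2082] 0.0293 allcirc [array([0.5227, 0.2086]), np.float64(0.0293)]
side jar n 1745 lo [0.694 0.231 0.013] hi [0.746 0.284 0.086] topcirc [0.7223 0.2558] 0.0194 allcirc [array([0.719 , 0.2575]), np.float64(0.0224)]
side tin n 1203 lo [ 0.709 -0.008  0.013] hi [0.77  0.054 0.071] topcirc [0.7422 0.0205] 0.0228 allcirc [array([0.7386, 0.0237]), np.float64(0.0263)]
side bottle n 1270 lo [ 0.704 -0.21   0.013] hi [ 0.756 -0.167  0.15 ] topcirc [ 0.734  -0.1968] 0.011 allcirc [array([ 0.7287, -0.1887]), np.float64(0.0193)]
scene mat [array([0.5313, 0.2046]), np.float64(0.0591)] 29 1075
table z 0.004544520011032227
side mat [array([0.5293, 0.2077]), np.float64(0.0592)] 31 1925
table z 0.005597141286068363
```

```bash
cat >> h.py <<'E'
import json,os
def obs():
    from plant import ctrl
    o=ctrl.get_obs();d={k:np.array(v).tolist() for k,v in o.items()}
    open("log.jsonl","a").write(json.dumps(d)+"\n")
    R=Ro.from_euler('xyz',o["orientation"],degrees=True)
    print("t",round(o["clock"],2),"q",np.round(o["joint_pos"],1),"tcp",np.round(o["tool_pos"],4),"F",np.round(o["force"],1),"open",round(float(o["opening"]),4))
    print("grasp",(o["tool_pos"]+R.as_matrix()[:,0]*.159).round(4),"R cols x",R.as_matrix()[:,0].round(3),"y",R.as_matrix()[:,1].round(3),"z",R.as_matrix()[:,2].round(3))
    return o,R
def togo(R,p,xd,yd,gp):
    "rel. move (tool axes) to put the grasp point at gp with tool x=xd,y~yd"
    xd=np.array(xd,float);xd/=np.linalg.norm(xd);yd=np.array(yd,float);yd-=xd*(yd@xd);yd/=np.linalg.norm(yd)
    T=np.c_[xd,yd,np.cross(xd,yd)];tp=np.array(gp)-.159*xd
    print("shift",(R.as_matrix().T@(tp-p)).round(4),"rotvec",np.degrees((R.inv()*Ro.from_matrix(T)).as_rotvec()).round(2),"world dp",(tp-p).round(4))
E
python3 -c "
from h import *
obs()"
```

```text
t 0.1 q [ 85.8  20.6   0.6  -0.  -70.1 -16.5] tcp [0.2388 0.6311 0.4038] F [ 0.4 -0.8  0.4] open 0.0877
grasp [0.2388 0.6309 0.2448] R cols x [-0.    -0.001 -1.   ] y [-0.354 -0.935  0.001] z [-0.935  0.354 -0.   ]
```

```bash
python3 -m inch '[0,0,0.06,0,0,0,0.0876, 0,0,0.06,0,0,0,0.0876]'; python3 -c "
from h import *
obs()"
```

```text
clock: 0.35
tool_pos: [0.1282, 0.6733, 0.4029]
orientation: [107.6, 89.8, -93.5]
force: [1.2, 1.4, 0.1]
opening: 0.0874
t 0.35 q [ 95.5  21.6   2.1  -0.  -70.6 -26.6] tcp [0.1282 0.6733 0.4029] F [1.2 1.4 0.1] open 0.0874
grasp [0.1282 0.6728 0.2439] R cols x [-0.    -0.003 -1.   ] y [-0.36  -0.933  0.003] z [-0.933  0.36  -0.001]
```

```bash
O='python3 -c "from h import *;obs()"'
python3 -m inch '[0,0,-0.06,0,0,0,0.0876, 0,0,-0.06,0,0,0,0.0876, 0,0,-0.06,0,0,0,0.0876, 0,0,-0.06,0,0,0,0.0876]' >/dev/null; eval $O
python3 -m inch '[0,0.05,-0.05,0,0,10,0.0876, 0,0.04,-0.05,0,0,10,0.0876]'>/dev/null; eval $O
python3 -m inch '[0,0,-0.06,0,10,0,0.0876, 0,0,-0.06,0,10,0,0.0876]'>/dev/null; eval $O
python3 -m inch '[0.03,0,0,10,0,0,0.0876, 0.03,0,-0.03,10,0,0,0.0876]'>/dev/null; eval $O
python3 -m inch '[0.03,0,0,0,0,-10,0.0876, 0.0,0,-0.03,0,0,-10,0.0876]'>/dev/null; eval $O
python3 -m inch '[0,0.03,0,0,-10,0,0.0876, 0.0,0.03,-0.03,0,-10,-10,0.0876]'>/dev/null; eval $O
```

```text
t 0.85 q [ 76.1  21.8   2.   -0.  -70.5  -6. ] tcp [0.3441 0.593  0.4   ] F [0.9 1.1 1.2] open 0.0874
grasp [0.3438 0.592  0.241 ] R cols x [-0.002 -0.006 -1.   ] y [-0.34  -0.941  0.007] z [-0.941  0.34  -0.001]
t 1.1 q [ 68.   23.    2.7   0.7 -90.6   2. ] tcp [0.4044 0.4831 0.4069] F [ 1.8  0.1 -0.4] open 0.0878
grasp [0.385  0.4298 0.2583] R cols x [-0.122 -0.335 -0.934] y [-0.318 -0.878  0.357] z [-0.94   0.34   0.001]
t 1.35 q [ 62.2  24.5  -4.   23.3 -80.6   3.9] tcp [0.5212 0.4433 0.4163] F [ 0.6 -0.4  0.5] open 0.0877
grasp [0.5546 0.3736 0.2773] R cols x [ 0.21  -0.438 -0.874] y [-0.319 -0.876  0.362] z [-0.924  0.202 -0.323]
t 1.6 q [ 57.5  26.   -8.   25.6 -74.  -15.2] tcp [0.5615 0.4052 0.3742] F [0.2 1.  0.3] open 0.0879
grasp [0.5954 0.3353 0.2354] R cols x [ 0.213 -0.44  -0.873] y [-0.621 -0.75   0.226] z [-0.754  0.494 -0.433]
t 1.85 q [ 52.4  20.8 -21.2  35.9 -45.9 -19.3] tcp [0.5919 0.3763 0.3552] F [ 0.7 -0.1  0.9] open 0.0872
grasp [0.6574 0.3516 0.2124] R cols x [ 0.412 -0.155 -0.898] y [-0.511 -0.855 -0.087] z [-0.754  0.495 -0.431]
t 2.1 q [ 46.   16.8 -15.    6.8 -44.3  10.1] tcp [0.5857 0.3082 0.3567] F [ 1.1 -2.3 -0.1] open 0.0876
grasp [0.6219 0.3269 0.203 ] R cols x [ 0.228  0.118 -0.966] y [-0.47  -0.856 -0.215] z [-0.853  0.504 -0.14 ]
```

```bash
cat > kin.py <<'E'
from h import *
from scipy.optimize import least_squares
AX=['z','y','y','x','y','x'];SG=np.array([1,1,-1,1,-1,1.])
def fk(q,t,full=False):
    # t: 6 translations... structured
    h,l2,lat,a3,x4,x6=t[:6]; R=Ro.identity();p=np.zeros(3);P=[]
    off=t[6:12]; s=t[12:18]
    tr=[(t[18],0,h),(0,0,l2),(0,lat,a3),(x4,0,0),(0,0,0),(x6,0,0)]
    for i in range(6):
        R=R*Ro.from_euler(AX[i],s[i]*q[i]+off[i],degrees=True)
        p=p+R.apply(tr[i]);P.append(p)
    return (p,R,P) if full else (p,R)
def load_log():
    return [json.loads(l) for l in open("log.jsonl")]
if __name__=="__main__":
    D=load_log();best=None
    import itertools
    for s4,s6 in itertools.product([1,-1],[1,-1]):
        s=SG.copy();s[3]=s4;s[5]=s6
        def un(v):
            t=np.zeros(19);t[:6]=v[:6];t[6:12]=v[6:12];t[12:18]=s;t[18]=v[12];return t
        def res(v):
            t=un(v);r=[]
            for d in D:
                p,R=fk(d["joint_pos"],t);Rm=Ro.from_euler('xyz',d["orientation"],degrees=True)
                r+=list((p-d["tool_pos"])*1000);r+=list(np.degrees((R.inv()*Rm).as_rotvec())*2)
            return np.array(r)
        for o6 in (0,90,180,-90):
          for lat in (-.19,0.0):
            f=least_squares(res,[.4,.45,lat,0.,.45,.1,0,0,0,0,0,o6,0.],loss='soft_l1',max_nfev=300)
            if best is None or f.cost<best[0]: best=(f.cost,un(f.x),res(f.x));
    print(best[0],best[1].round(3));print(np.abs(best[2]).max(),np.sqrt((best[2]**2).mean()))
    np.save("kin.npy",best[1])
E
python3 kin.py
```

```text
94.43469705662343 [ 1.60000e-02  5.95000e-01 -1.92000e-01  1.10000e-02  1.82000e-01
  1.57000e-01  5.80000e-02 -2.59000e+01  2.61770e+01 -5.10000e-02
 -2.86000e-01  2.70119e+02  1.00000e+00  1.00000e+00 -1.00000e+00
 -1.00000e+00 -1.00000e+00 -1.00000e+00  5.27000e-01]
28.673864894008304 5.907558298094108
```

```bash
cat > plan.py <<'E'
import numpy as np, itertools,sys
from scipy.optimize import least_squares
from scipy.spatial.transform import Rotation as Ro
V=np.load("kin.npy");TR=V[:18].reshape(6,3);OFF=V[18:24];S=V[24:30]
def rm(ax,a):
    c,s=np.cos(a),np.sin(a)
    if ax=='x': return np.array([[1,0,0],[0,c,-s],[0,s,c]])
    if ax=='y': return np.array([[c,0,s],[0,1,0],[-s,0,c]])
    return np.array([[c,-s,0],[s,c,0],[0,0,1]])
AX='zyyxyx'
def fk(q,pts=False):
    R=np.eye(3);p=np.zeros(3);P=[]
    for i in range(6):
        R=R@rm(AX[i],np.radians(S[i]*q[i]+OFF[i]))
        if pts and i==3: P.append(p+R@np.array([TR[3,0],0,0]))   # forearm end
        if pts and i==4: P.append(p+R@np.array([0,TR[4,1],0]))   # j6 axis start
        p=p+R@TR[i]
        if pts and i==1: P.append(p)
    return (p,R,P) if pts else (p,R)
LO=np.array([-176.03,-82.01,-58.28,-173.87,-174.79,-173.66])+4;HI=np.array([176.03,121.73,71.71,95.51,-.11,173.66])-4
HI[4]=-12
def ik(p,R,q0,nf=40):
    def res(q):
        pp,RR=fk(q);return np.r_[(pp-p)*3,(RR-R).ravel()]
    f=least_squares(res,np.clip(q0,LO+.1,HI-.1),bounds=(LO,HI),max_nfev=nf,xtol=1e-10,ftol=1e-12,gtol=1e-12)
    return f.x,np.abs(f.fun).max()<2e-3
BODY=np.array([[x,y,z] for x in (0,.06,.112) for y in (-.0965,0,.0965) for z in (-.039,.039)])
def lowest(q):
    "lowest point: (body, wrist links)"
    p,R,P=fk(q,True)
    b=(p+BODY@R.T)[:,2].min()
    w=min(P[1][2],P[2][2],p[2])-.06
    tips=min((p+R@np.array([.178,sy*.052,sz*.012]))[2] for sy in(-1,1) for sz in(-1,1))
    return b,w,tips
def frame(x,y):
    x=np.array(x,float);x/=np.linalg.norm(x);y=np.array(y,float);y-=x*(x@y);y/=np.linalg.norm(y);return np.c_[x,y,np.cross(x,y)]
BK=np.array([.5238,.2073]);MAT=np.array([.530,.206]);BW=np.array([.527,-.157])
HG=.042  # grasp height above underside
def Rg(psi,d,flip):
    c,s=np.cos(np.radians(psi)),np.sin(np.radians(psi));D=np.radians(d)
    return frame([c*np.cos(D),s*np.cos(D),-np.sin(D)],np.array([-s,c,0])*flip)
E
cat > scan.py <<'E'
from plan import *
rng=np.random.default_rng(0);out=[]
for psi in range(-180,180,20):
  for d in (10,25,40):
    for fl in (1,-1):
      R=Rg(psi,d,fl);g=np.r_[BK,.006+HG];p=g-.159*R[:,0]
      sols=[]
      for k in range(8):
        q0=np.r_[np.degrees(np.arctan2(p[1],p[0]))+rng.uniform(-20,40),rng.uniform(0,70),rng.uniform(-50,40),rng.uniform(-150,90),rng.uniform(-150,-20),rng.uniform(-150,150)]
        q,ok=ik(p,R,q0)
        if ok and not any(np.abs(q-s).max()<2 for s in sols): sols.append(q)
      for q in sols:
        b,w,t=lowest(q)
        if b>.008 and w>.0 : out.append((psi,d,fl,q,b,w,t));print(psi,d,fl,q.round(0),"body",b.round(3),"wrist",w.round(3),"tips",t.round(3))
import pickle;pickle.dump(out,open("grasps.pkl","wb"))
E
time python3 scan.py
```

```text
-180 10 1 [  24.   66.   34.  -32. -132.   63.] body 0.018 wrist 0.016 tips 0.033
-180 10 -1 [  24.   66.   34.  -32. -132. -117.] body 0.018 wrist 0.016 tips 0.033
-180 25 1 [  25.   58.   26.  -26. -118.   66.] body 0.033 wrist 0.055 tips 0.029
-180 25 -1 [  25.   58.   26.  -26. -118. -114.] body 0.033 wrist 0.055 tips 0.029
-180 40 1 [  27.   49.   16.  -21. -102.   67.] body 0.048 wrist 0.09 tips 0.027
-180 40 -1 [  27.   49.   16.  -21. -102. -113.] body 0.048 wrist 0.09 tips 0.027
-160 10 1 [  33.   68.   32.  -17. -132.   76.] body 0.018 wrist 0.016 tips 0.033
-160 10 -1 [  33.   68.   32.  -17. -132. -104.] body 0.018 wrist 0.016 tips 0.033
-160 25 1 [  33.   59.   24.  -14. -118.   78.] body 0.033 wrist 0.055 tips 0.029
-160 25 -1 [  33.   59.   24.  -14. -118. -102.] body 0.033 wrist 0.055 tips 0.029
-160 40 1 [  34.   50.   14.  -11. -103.   78.] body 0.048 wrist 0.09 tips 0.027
-160 40 -1 [  34.   50.   14.  -11. -103. -102.] body 0.048 wrist 0.09 tips 0.027
-140 10 1 [  41.   67.   23.   -1. -126.   89.] body 0.018 wrist 0.016 tips 0.033
-140 10 -1 [  41.   67.   23.   
[... 5033 characters left out ...]
rist 0.055 tips 0.029
140 40 1 [ 14.  43.   8. -38. -90.  48.] body 0.048 wrist 0.09 tips 0.027
140 40 -1 [  14.   43.    8.  -38.  -90. -132.] body 0.048 wrist 0.09 tips 0.027
160 10 1 [  15.   63.   29.  -44. -125.   54.] body 0.018 wrist 0.016 tips 0.033
160 10 -1 [  15.   63.   29.  -44. -125. -126.] body 0.018 wrist 0.016 tips 0.033
160 25 1 [  17.   55.   22.  -36. -112.   57.] body 0.033 wrist 0.055 tips 0.029
160 25 -1 [  17.   55.   22.  -36. -112. -123.] body 0.033 wrist 0.055 tips 0.029
160 40 1 [ 20.  47.  13. -30. -98.  57.] body 0.048 wrist 0.09 tips 0.027
160 40 -1 [  20.   47.   13.  -30.  -98. -123.] body 0.048 wrist 0.09 tips 0.027
real	0m28.283s
user	0m28.684s
sys	0m0.128s
```

```bash
cat > path.py <<'E'
from plan import *
D0=20;psi=-90;HGr=.045
R0=Rg(psi,D0,-1)
q=np.array([46,16.8,-15,6.8,-44.3,10.1])
def go(name,g,R,q):
    q2,ok=ik(np.array(g)-.159*R[:,0],R,q,200);b,w,t=lowest(q2)
    a=R@R0.T@np.array([0,0,1.]);T=np.degrees(np.arccos(a[2]))
    # lowest lip point
    n=np.array([0,0,-1.])+a*a[2];nn=np.linalg.norm(n);n=n/nn if nn>1e-6 else n*0
    up=75-HGr*1000
    lip=np.array(g)+a*up/1000+n*.031
    print(name,ok,q2.round(1),"low",np.round([b,w,t],3),"T",T.round(0),"lip",lip.round(3));return q2
q=go("pre",[*BK,.20],R0,q);q=go("grasp",[*BK,.006+HGr],R0,q);q=go("lift",[*BK,.17],R0,q)
for f in (.25,.5,.75):
    q=go("tr",[*(BK*(1-f)+np.array([.502,-.135])*f),.17],R0,q)
for ph in range(0,161,20):
    R=R0@Ro.from_rotvec([-ph,0,0],degrees=True).as_matrix()
    q=go(f"roll{ph}",[.502,-.135,.15],R,q)
E
python3 path.py
```

```text
pre True [  58.9   41.2  -14.3   29.6 -100.   -72.7] low [0.179 0.194 0.182] T 0.0 lip [0.524 0.207 0.23 ]
grasp True [ 58.9  52.2 -15.6  29.  -89.3 -78.7] low [0.03  0.045 0.033] T 0.0 lip [0.524 0.207 0.081]
lift True [ 58.9  43.3 -14.9  29.3 -97.7 -74. ] low [0.149 0.164 0.152] T 0.0 lip [0.524 0.207 0.2  ]
tr True [ 55.   39.1 -25.2  32.6 -91.5 -75.6] low [0.149 0.164 0.152] T 0.0 lip [0.518 0.122 0.2  ]
tr True [ 50.   35.4 -34.7  37.3 -85.6 -77.3] low [0.149 0.164 0.152] T 0.0 lip [0.513 0.036 0.2  ]
tr True [ 43.3  32.2 -43.1  44.  -80.3 -79.2] low [0.149 0.164 0.152] T 0.0 lip [ 0.507 -0.049  0.2  ]
roll0 True [ 34.   31.5 -50.9  54.  -74.4 -83.5] low [0.129 0.144 0.132] T 0.0 lip [ 0.502 -0.135  0.18 ]
roll20 True [ 34.   31.5 -50.9  54.  -74.4 -63.5] low [0.101 0.144 0.116] T 19.0 lip [ 0.541 -0.133  0.168]
roll40 True [ 34.   31.5 -50.9  54.  -74.4 -43.5] low [0.08  0.144 0.103] T 37.0 lip [ 0.545 -0.13   0.155]
roll60 True [ 34.   31.5 -50.9  54.  -74.4 -23.5] low [0.069 0.144 0.096] T 56.0 lip [ 0.543 -0.127  0.141]
roll80 True [ 34.   31.5 -50.9  54.  -74.4  -3.5] low [0.07  0.144 0.093] T 74.0 lip [ 0.538 -0.125  0.128]
roll100 True [ 34.   31.5 -50.9  54.  -74.4  16.5] low [0.07  0.144 0.093] T 92.0 lip [ 0.529 -0.124  0.118]
roll120 True [ 34.   31.5 -50.9  54.  -74.4  36.5] low [0.069 0.144 0.096] T 109.0 lip [ 0.518 -0.126  0.111]
roll140 True [ 34.   31.5 -50.9  54.  -74.4  56.5] low [0.08  0.144 0.103] T 124.0 lip [ 0.507 -0.13   0.108]
roll160 True [ 34.   31.5 -50.9  54.  -74.4  76.5] low [0.101 0.144 0.116] T 135.0 lip [ 0.502 -0.136  0.107]
```

```bash
sed -i 's/psi=-90/psi=-110/; s/\.502,-\.135/.514,-.129/g' path.py; python3 path.py; python3 -c "
from h import *
from plan import Rg
o,R=obs();T=Rg(-110,20,-1)
togo(R,o['tool_pos'],T[:,0],T[:,1],[.5238,.2073,.20])"
```

```text
pre True [  52.1   46.8    1.3   18.2 -112.6  -76.5] low [0.179 0.194 0.182] T 0.0 lip [0.524 0.207 0.23 ]
grasp True [  52.2   56.7    0.3   17.1 -102.1  -80. ] low [0.03  0.045 0.033] T 0.0 lip [0.524 0.207 0.081]
lift True [  52.1   48.6    0.8   17.9 -110.3  -77.3] low [0.149 0.164 0.152] T 0.0 lip [0.524 0.207 0.2  ]
tr True [  48.    44.7   -9.1   21.2 -103.8  -76.9] low [0.149 0.164 0.152] T 0.0 lip [0.521 0.123 0.2  ]
tr True [ 43.1  41.5 -17.7  25.4 -97.7 -76.5] low [0.149 0.164 0.152] T 0.0 lip [0.519 0.039 0.2  ]
tr True [ 37.2  38.9 -25.3  30.6 -92.1 -76.3] low [0.149 0.164 0.152] T 0.0 lip [ 0.516 -0.045  0.2  ]
roll0 True [ 30.1  38.4 -32.   37.2 -85.4 -77.5] low [0.129 0.144 0.132] T 0.0 lip [ 0.514 -0.129  0.18 ]
roll20 True [ 30.1  38.4 -32.   37.2 -85.4 -57.5] low [0.101 0.144 0.116] T 19.0 lip [ 0.551 -0.14   0.168]
roll40 True [ 30.1  38.4 -32.   37.2 -85.4 -37.5] low [0.08  0.144 0.103] T 37.0 lip [ 0.556 -0.139  0.155]
roll60 True [ 30.1  38.4 -32.   37.2 -85.4 -17.5] low [0.069 0.144 0.096] T 56.0 lip [ 0.556 -0.135  0.141]
roll80 True [ 30.1  38.4 -32.   37.2 -85.4   2.5] low [0.07  0.144 0.093] T 74.0 lip [ 0.551 -0.132  0.128]
roll100 True [ 30.1  38.4 -32.   37.2 -85.4  22.5] low [0.07  0.144 0.093] T 92.0 lip [ 0.543 -0.128  0.118]
roll120 True [ 30.1  38.4 -32.   37.2 -85.4  42.5] low [0.069 0.144 0.096] T 109.0 lip [ 0.532 -0.126  0.111]
roll140 True [ 30.1  38.4 -32.   37.2 -85.4  62.5] low [0.08  0.144 0.103] T 124.0 lip [ 0.521 -0.126  0.108]
roll160 True [ 30.1  38.4 -32.   37.2 -85.4  82.5] low [0.101 0.144 0.116] T 135.0 lip [ 0.513 -0.13   0.107]
t 2.1 q [ 46.   16.8 -15.    6.8 -44.3  10.1] tcp [0.5857 0.3082 0.3567] F [ 1.1 -2.3 -0.1] open 0.0876
grasp [0.6219 0.3269 0.203 ] R cols x [ 0.228  0.118 -0.966] y [-0.47  -0.856 -0.215] z [-0.853  0.504 -0.14 ]
shift [ 0.101  -0.0067  0.0434] rotvec [59.51 59.21 62.4 ] world dp [-0.0108  0.0395 -0.1023]
```

```bash
python3 -m inch '[0,0,0,5.4,5.4,5.7,0.0876, 0,0,0,5.4,5.4,5.7,0.0876, 0,0,0,5.4,5.4,5.7,0.0876, 0,0,0,5.4,5.4,5.7,0.0876, 0,0,0,5.4,5.4,5.7,0.0876, 0,0,0,5.4,5.4,5.7,0.0876, 0,0,0,5.4,5.4,5.7,0.0876, 0,0,0,5.4,5.4,5.7,0.0876, 0,0,0,5.4,5.4,5.7,0.0876, 0,0,0,5.4,5.4,5.7,0.0876, 0,0,0,5.4,5.4,5.7,0.0876]' >/dev/null;  cat > tg.py <<'E'
import sys
from h import *
from plan import Rg
o,R=obs();a=[float(x) for x in sys.argv[1:]];psi=a[3] if len(a)>3 else -110;T=Rg(psi,a[4] if len(a)>4 else 20,-1)
togo(R,o['tool_pos'],T[:,0],T[:,1],a[:3])
E
python3 tg.py .5238 .2073 .2
```

```text
t 3.48 q [  48.9   40.4    1.    21.1 -120.   -73.7] tcp [0.5842 0.3025 0.3549] F [-0.6 -0.1 -0.7] open 0.0875
grasp [0.5276 0.1622 0.3062] R cols x [-0.356 -0.883 -0.306] y [-0.926  0.378 -0.012] z [ 0.127  0.279 -0.952]
shift [-0.0058  0.0269  0.1071] rotvec [-1.39 -2.18 -1.84] world dp [-0.0093  0.0452 -0.1005]
```

```bash
python3 -m inch '[-0.003,0.014,0.05,-1.4,-2.2,-1.8,0.0876, -0.003,0.013,0.055,0,0,0,0.0876,0,0,0,0,0,0,0.0876]' ; python3 tg.py .5238 .2073 .17
python3 - <<'E'
from plant import ctrl
import cv2,numpy as np
for n in ["scene","side","wrist"]:
    s=ctrl.snapshot(n);cv2.imwrite(f"pics/{n}1.png",s["color"][:,:,::-1]);np.savez(f"pics/{n}1.npz",**s)
E
```

```text
clock: 3.85
tool_pos: [0.5745, 0.3496, 0.2517]
orientation: [179.9, 19.8, -110.3]
force: [-0.2, -1.2, 1.2]
opening: 0.0875
t 3.85 q [  52.2   47.1    1.6   17.9 -112.8  -76.6] tcp [0.5745 0.3496 0.2517] F [-0.2 -1.2  1.2] open 0.0875
grasp [0.5226 0.2092 0.1979] R cols x [-0.326 -0.883 -0.339] y [-0.938  0.346  0.001] z [ 0.116  0.318 -0.941]
shift [ 0.0107 -0.0011  0.0251] rotvec [-0.01 -0.21 -0.26] world dp [ 0.0005 -0.0019 -0.0273]
```

View pics/scene1.png

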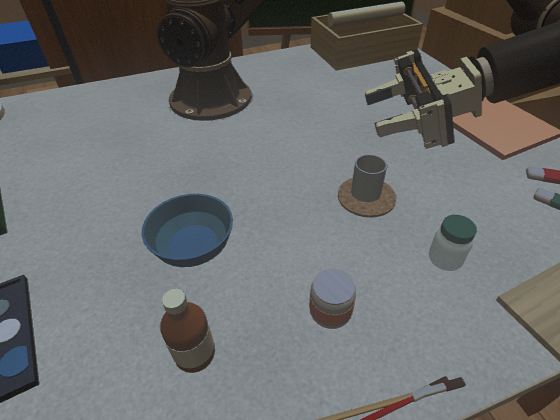

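View pics/side1.png

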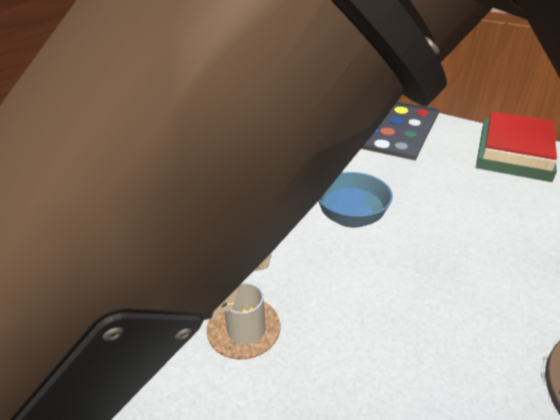

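View pics/wrist1.png

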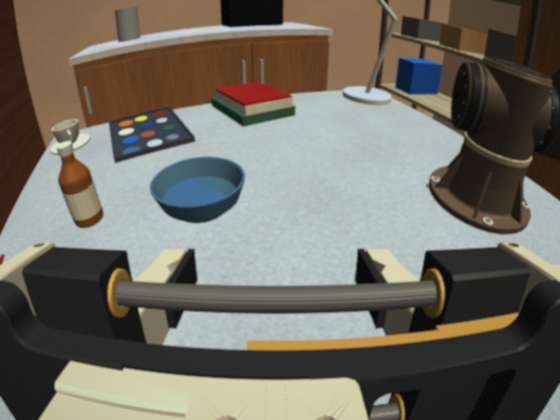

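The scene view shows the open fingers above and behind the beaker in the image, with tips at about (370,97) and (380,128). The wrist view looks over the palm at the bowl, around (198,188). I'll check that the grasp point projects between the pads.

```bash
python3 - <<'E'
from h import *
s=load("pics/scene1.npz");K=s["K"];R=Ro.from_euler('xyz',s["attitude"],degrees=True).as_matrix()
for P in ([.5226,.2092,.1979],[.5226,.2092,.051],[.516,.1924,.1914]):
    c=R.T@(np.array(P)-s["position"]);print(P,K[0,2]+K[0,0]*c[0]/-c[2],K[1,2]-K[1,1]*c[1]/-c[2])
E
python3 -m inch '[0.01,-0.001,0.025,0,0,0,0.0876, 0.016,0,0.045,0,0,0,0.0876, 0.014,0,0.04,0,0,0,0.0876,0,0,0,0,0,0,0.0876]' ; python3 tg.py .5238 .2073 .051
```

```text
[0.5226, 0.2092, 0.1979] 380.9602521028087 110.2325995719911
[0.5226, 0.2092, 0.051] 369.0124623763765 175.14780635402985
[0.516, 0.1924, 0.1914] 370.0454536886825 113.62083983556948
clock: 4.5
tool_pos: [0.5794, 0.3472, 0.1443]
orientation: [-179.6, 20.8, -110.3]
force: [0.1, 0.2, 0.5]
opening: 0.0876
t 4.5 q [  51.8   53.9    0.6   17.3 -104.3  -79.5] tcp [0.5794 0.3472 0.1443] F [0.1 0.2 0.5] open 0.0876
grasp [0.5279 0.2078 0.0879] R cols x [-0.324 -0.877 -0.355] y [-0.937  0.349 -0.006] z [ 0.13   0.331 -0.935]
shift [0.0148 0.0046 0.036 ] rotvec [-0.5   0.79 -0.27] world dp [-0.0045  0.0005 -0.039 ]
```

```bash
python3 -m inch '[0.007,0.004,0.018,-0.5,0.8,-0.3,0.0876, 0.007,0.001,0.018,0,0,0,0.0876, 0,0,0,0,0,0,0.0876]' ; python3 tg.py .5238 .2073 .051
python3 - <<'E'
from plant import ctrl
import cv2
s=ctrl.snapshot("scene")["color"][60:260,270:500,::-1];cv2.imwrite("pics/scene2.png",cv2.resize(s,None,fx=3,fy=3))
E
```

```text
clock: 4.88
tool_pos: [0.5758, 0.3487, 0.1089]
orientation: [-179.8, 20.3, -109.9]
force: [-0.4, 0.9, 0.9]
opening: 0.0878
t 4.88 q [  52.2   56.5    0.4   17.2 -102.2  -80. ] tcp [0.5758 0.3487 0.1089] F [-0.4  0.9  0.9] open 0.0878
grasp [0.5251 0.2085 0.0538] R cols x [-0.319 -0.882 -0.346] y [-0.94   0.341 -0.003] z [ 0.12   0.325 -0.938]
shift [0.0024 0.0005 0.0029] rotvec [-0.12  0.27  0.09] world dp [-0.0009 -0.001  -0.0035]
```

View pics/scene2.png

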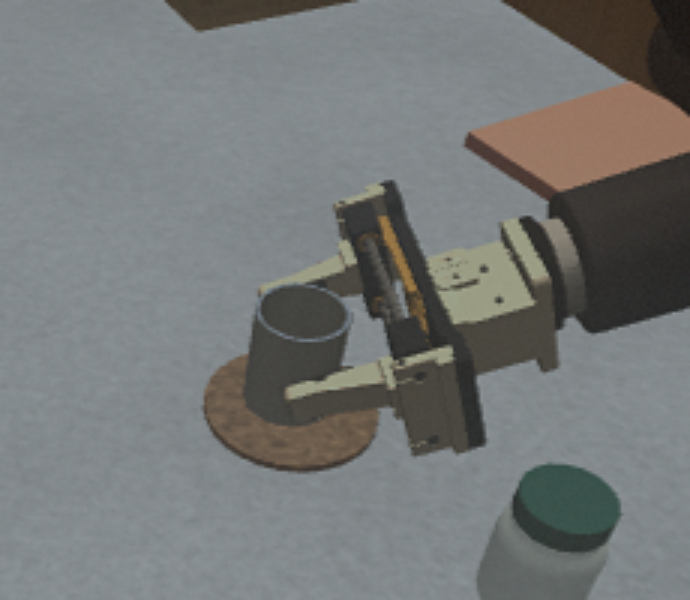

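The fingers straddle the beaker, near finger at about (330,390) and far tip at (262,290), with room on both sides. I'll close.

```bash
python3 -m inch '[0.002,0,0.002,0,0,0,0.0876, 0,0,0,0,0,0,0.06, 0,0,0,0,0,0,0.05,0,0,0,0,0,0,0.05,0,0,0,0,0,0,0.05,0,0,0,0,0,0,0.05]' ; python3 tg.py .5238 .2073 .10
```

```text
clock: 5.68
tool_pos: [0.5762, 0.3483, 0.1094]
orientation: [-179.7, 20.5, -109.9]
force: [-0.9, 0.2, 0.4]
opening: 0.0618
t 5.67 q [  52.1   56.3    0.3   17.2 -101.9  -80.1] tcp [0.5762 0.3483 0.1094] F [-0.9  0.2  0.4] open 0.0618
grasp [0.5256 0.2082 0.0537] R cols x [-0.318 -0.881 -0.35 ] y [-0.94   0.341 -0.004] z [ 0.123  0.328 -0.937]
shift [-0.0148  0.0008 -0.0425] rotvec [-0.22  0.51  0.14] world dp [-0.0013 -0.0006  0.045 ]
```

```bash
python3 -m inch '[-0.007,0,-0.019,0,0,0,0.05,-0.011,0,-0.028,0,0,0,0.05,-0.012,0,-0.034,0,0,0,0.05,-0.008,0,-0.02,0,0,0,0.05,0,0,0,0,0,0,0.05]' ; python3 tg.py .514 -.129 .165
python3 - <<'E'
from plant import ctrl
import cv2
s=ctrl.snapshot("scene")["color"][60:260,270:500,::-1];cv2.imwrite("pics/scene3.png",cv2.resize(s,None,fx=3,fy=3))
E
```

```text
clock: 6.3
tool_pos: [0.576, 0.349, 0.2266]
orientation: [-179.7, 20.8, -109.8]
force: [-0.4, -0.1, -2.9]
opening: 0.0621
t 6.3 q [  52.1   48.3    0.9   18.  -109.9  -77.4] tcp [0.576  0.349  0.2266] F [-0.4 -0.1 -2.9] open 0.0621
grasp [0.5257 0.2092 0.1701] R cols x [-0.317 -0.88  -0.355] y [-0.94   0.341 -0.006] z [ 0.126  0.332 -0.935]
shift [ 0.303  -0.1048 -0.1067] rotvec [-0.28  0.79  0.18] world dp [-0.0109 -0.3376 -0.0072]
```

View pics/scene3.png

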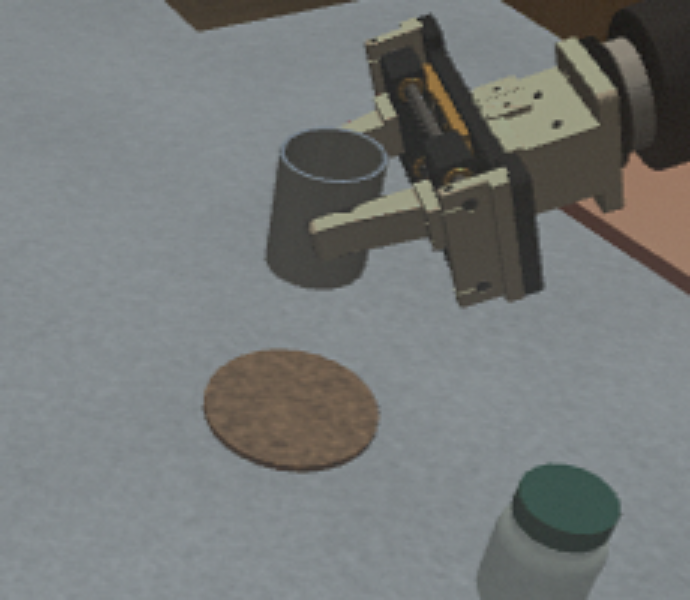

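The beaker is lifted and upright, with its rim at about (333,155) in the crop, and the mat is fully visible. I'll measure the mat, then carry the beaker across.

```bash
cat > mat.py <<'E'
from h import *
from plant import ctrl
s=ctrl.snapshot("scene");a,b,c,e=325,165,405,222
hsv=cv2.cvtColor(s["color"],cv2.COLOR_RGB2HSV)[b:e,a:c]
m=((hsv[...,0]<20)&(hsv[...,1]>60)).astype(np.uint8)
m=cv2.morphologyEx(m,cv2.MORPH_CLOSE,np.ones((3,3)))
nn,L,st,_=cv2.connectedComponentsWithStats(m);L=(L==1+np.argmax(st[1:,4])).astype(np.uint8)
ct=max(cv2.findContours(L,0,cv2.CHAIN_APPROX_NONE)[0],key=len)[:,0]+[a,b]
print("mat",circ(ray(s,ct,.006)))
E
python3 mat.py
python3 -m inch '[0.013,-0.0045,-0.0045,0,0,0,0.05,0.025,-0.0087,-0.0089,0,0.2,0,0.05,0.025,-0.0087,-0.0089,0,0.2,0,0.05,0.025,-0.0087,-0.0089,0,0.2,0,0.05,0.025,-0.0087,-0.0089,0,0.2,0,0.05,0.025,-0.0087,-0.0089,0,0,0,0.05,0.025,-0.0087,-0.0089,0,0,0,0.05,0.025,-0.0087,-0.0089,0,0,0,0.05]' ; python3 tg.py .514 -.129 .165
```

```text
mat (array([0.53120583, 0.20471171]), np.float64(0.05831049271592882))
clock: 7.4
tool_pos: [0.5656, 0.1269, 0.2123]
orientation: [179.6, 19.0, -110.1]
force: [-0.7, 0.6, -2.2]
opening: 0.062
t 7.4 q [ 39.7  40.9 -23.   28.5 -93.9 -76.8] tcp [0.5656 0.1269 0.2123] F [-0.7  0.6 -2.2] open 0.062
grasp [ 0.5139 -0.0143  0.1607] R cols x [-0.325 -0.888 -0.325] y [-0.94   0.342  0.006] z [ 0.105  0.307 -0.946]
shift [ 0.1005 -0.039  -0.0422] rotvec [ 0.35 -1.05 -0.12] world dp [-0.0005 -0.1155  0.007 ]
```

```bash
python3 -m inch '[0.025,-0.0095,-0.0105,0.3,-0.5,0,0.05,0.025,-0.0095,-0.0105,0,-0.5,0,0.05,0.025,-0.0095,-0.0105,0,0,0,0.05,0.015,-0.006,-0.006,0,0,0,0.05,0.01,-0.004,-0.004,0,0,0,0.05,0,0,0,0,0,0,0.05]' ; python3 tg.py .514 -.129 .150
python3 - <<'E'
from plant import ctrl
import cv2,numpy as np
for n in ["scene","side","wrist"]:
    s=ctrl.snapshot(n);cv2.imwrite(f"pics/{n}4.png",s["color"][:,:,::-1]);np.savez(f"pics/{n}4.npz",**s)
E
```

```text
clock: 8.15
tool_pos: [0.5613, 0.0025, 0.2131]
orientation: [179.4, 19.5, -110.5]
force: [-0.4, 0.2, -2.4]
opening: 0.0622
t 8.15 q [ 29.4  37.5 -32.5  37.4 -86.1 -76.7] tcp [0.5613 0.0025 0.2131] F [-0.4  0.2 -2.4] open 0.0622
grasp [ 0.5087 -0.1378  0.1599] R cols x [-0.331 -0.883 -0.334] y [-0.938  0.347  0.01 ] z [ 0.107  0.317 -0.942]
shift [-0.0062 -0.0006  0.0114] rotvec [ 0.44 -0.46 -0.51] world dp [ 0.0038  0.0089 -0.0087]
```

View pics/scene4.png

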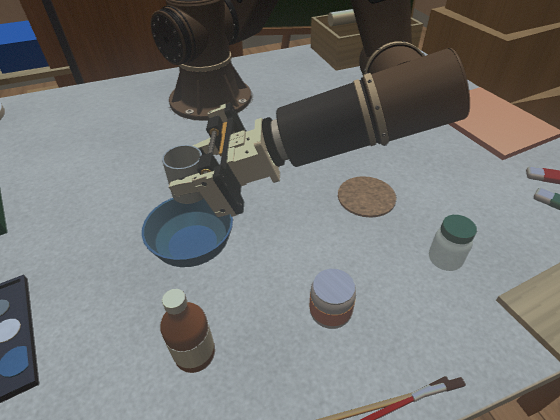

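View pics/side4.png

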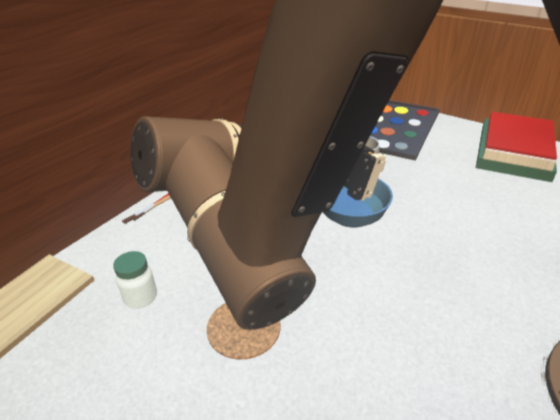

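The beaker is held upright over the bowl, its rim at about (182,158) in the scene view and the bowl at (188,235). The side view is mostly blocked by the arm, and the mat is still bare. I'll start the roll.

```bash
python3 -m inch '[-0.007,0,0.007,0,-0.4,-0.5,0.05,0,0,0,-8,0,0,0.05,0,0,0,-10,0,0,0.05,0,0,0,-10,0,0,0.05,0,0,0,-10,0,0,0.05,0,0,0,-10,0,0,0.05,0,0,0,-8,0,0,0.05,0,0,0,0,0,0,0.05]' ; python3 tg.py .514 -.129 .155
cat > pourst.py <<'E'
from plan import *
from h import obs
import sys
o,R=obs();R=R.as_matrix();g=o["tool_pos"]+.159*R[:,0]
a=R@np.array([-np.sin(np.radians(20.5)),0,-np.cos(np.radians(20.5))]);n=np.array([0,0,-1.])+a*a[2];n/=np.linalg.norm(n)
print("T",np.degrees(np.arccos(a[2])).round(1),"mouth",(g+a*.027).round(3),"lip",(g+a*.027+n*.031).round(3),"low",np.round(lowest(o["joint_pos"]),3),"rel to bowl lip",(g+a*.027+n*.031)[:2]-BW)
E
python3 pourst.py
python3 - <<'E'
from plant import ctrl
import cv2,numpy as np
s=ctrl.snapshot("scene")["color"][90:290,100:330,::-1];cv2.imwrite("pics/scene5.png",cv2.resize(s,None,fx=3,fy=3))
E
```

```text
clock: 9.3
tool_pos: [0.5681, 0.0227, 0.2068]
orientation: [122.1, 20.3, -109.0]
force: [0.0, -0.1, -2.1]
opening: 0.0621
t 9.3 q [ 31.   38.3 -31.4  37.2 -85.7 -19.2] tcp [0.5681 0.0227 0.2068] F [ 0.  -0.1 -2.1] open 0.0621
grasp [ 0.5195 -0.1183  0.1517] R cols x [-0.306 -0.887 -0.347] y [-0.598 -0.104  0.795] z [-0.741  0.45  -0.498]
shift [ 0.0101  0.005  -0.0041] rotvec [58.25 -0.21  0.97] world dp [-0.003  -0.0113  0.0026]
t 9.3 q [ 31.   38.3 -31.4  37.2 -85.7 -19.2] tcp [0.5681 0.0227 0.2068] F [ 0.  -0.1 -2.1] open 0.0621
grasp [ 0.5195 -0.1183  0.1517] R cols x [-0.306 -0.887 -0.347] y [-0.598 -0.104  0.795] z [-0.741  0.45  -0.498]
T 54.0 mouth [ 0.541 -0.121  0.168] lip [ 0.559 -0.124  0.143] low [0.072 0.147 0.098] rel to bowl lip [0.03219142 0.03320451]
```

View pics/scene5.png

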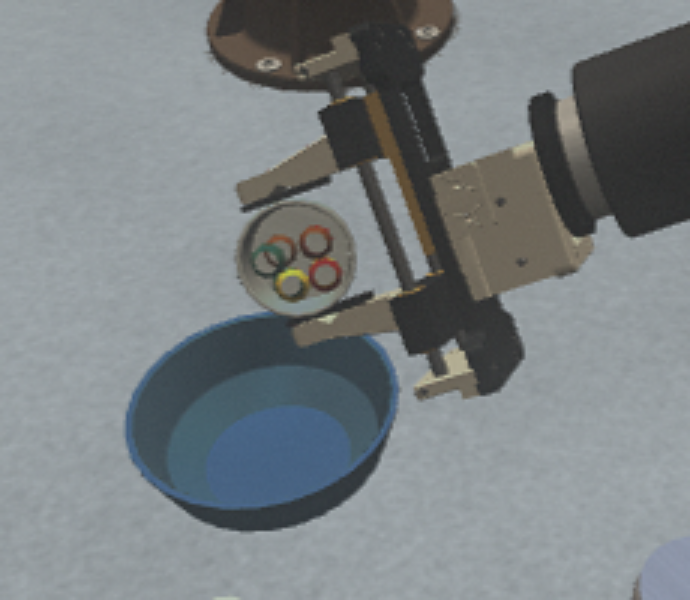

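At 54 degrees of tilt the pebbles lie in the beaker's bottom at about (295,260) in the crop. The lip is 33 mm off the bowl centre in x and in y, so I'll nudge it inward and keep rolling.

```bash
python3 -m inch '[0.015,0.007,0.001,0,0,0,0.05,0,0,0,-8,0,0,0.05,0,0,0,-8,0,0,0.05,0,0,0,-8,0,0,0.05,0,0,0,0,0,0,0.05]' >/dev/null; python3 pourst.py
```

```text
t 9.97 q [ 30.2  37.4 -33.9  38.  -84.3   4. ] tcp [0.556  0.0069 0.2064] F [ 0.5  0.2 -1.9] open 0.0621
grasp [ 0.5073 -0.1341  0.1513] R cols x [-0.306 -0.887 -0.346] y [-0.246 -0.277  0.929] z [-0.92   0.37  -0.133]
T 75.8 mouth [ 0.533 -0.135  0.158] lip [ 0.541 -0.135  0.128] low [0.073 0.146 0.095] rel to bowl lip [0.01404904 0.02166892]
```

```bash
python3 -m inch '[0,0,0,-7,0,0,0.05,0,0,0,-7,0,0,0.05,0.001,0,0,-7,0,0,0.05,0.001,0,0,-7,0,0,0.05,0.001,0,0,-5,0,0,0.05,0,0,0,-4,0,0,0.05,0,0,0,0,0,0,0.05]' >/dev/null; python3 pourst.py
python3 - <<'E'
from plant import ctrl
import cv2,numpy as np
s=ctrl.snapshot("scene")["color"][90:290,100:330,::-1];cv2.imwrite("pics/scene6.png",cv2.resize(s,None,fx=3,fy=3))
E
```

```text
t 10.85 q [ 29.8  37.2 -34.5  38.2 -83.9  39.9] tcp [0.5526 0.0016 0.2054] F [-1.1  0.2 -2.1] open 0.0623
grasp [ 0.5036 -0.1393  0.1504] R cols x [-0.308 -0.886 -0.346] y [ 0.344 -0.443  0.828] z [-0.887  0.136  0.441]
T 107.0 mouth [ 0.529 -0.134  0.143] lip [ 0.52  -0.136  0.113] low [0.07  0.145 0.095] rel to bowl lip [-0.00692074  0.02086   ]
```

View pics/scene6.png

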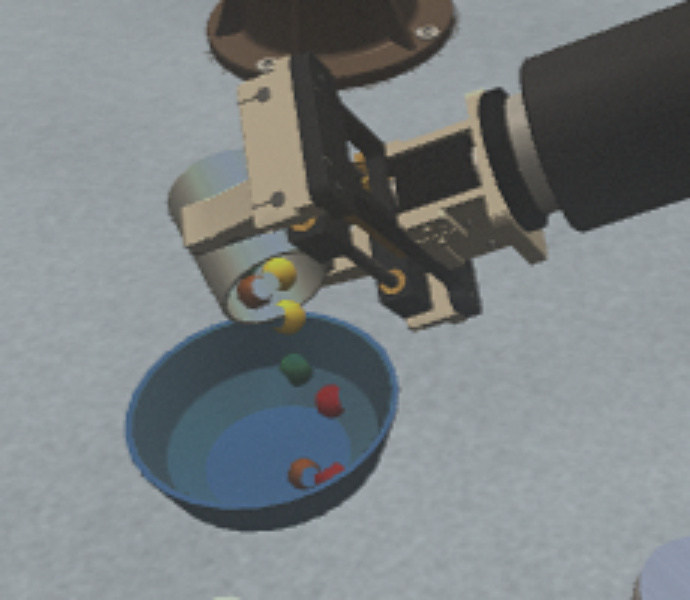

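The pebbles are streaming out: two at the mouth near (270,280), one or two falling and the rest in the bowl around (320,470). I'll wait a moment, then tilt and lower a little more.

```bash
python3 -m inch '[0,0,0,0,0,0,0.05,0,0,0,0,0,0,0.05,0,0,0,-5,0,0,0.05,0,0,0,-5,0,0,0.05,0,0,0,-5,0,0,0.05,0,0,0,-5,0,0,0.05,0,0,0,-5,0,0,0.05,0,0,0,-5,0,0,0.05,0,0,0,-5,0,0,0.05,0,0,0,-5,0,0,0.05,0,0,0,0,0,0,0.05]' >/dev/null; python3 pourst.py
python3 - <<'E'
from plant import ctrl
import cv2,numpy as np
s=ctrl.snapshot("scene")["color"][90:290,100:330,::-1];cv2.imwrite("pics/scene7.png",cv2.resize(s,None,fx=3,fy=3))
E
```

```text
t 12.28 q [ 29.9  37.2 -34.6  38.3 -83.9  80.3] tcp [0.5525 0.0016 0.2058] F [-0.1  0.2 -2.1] open 0.062
grasp [ 0.5036 -0.1394  0.151 ] R cols x [-0.308 -0.887 -0.345] y [ 0.837 -0.425  0.345] z [-0.453 -0.182  0.873]
T 134.2 mouth [ 0.518 -0.126  0.132] lip [ 0.502 -0.141  0.11 ] low [0.1   0.146 0.116] rel to bowl lip [-0.025077    0.01606432]
```

View pics/scene7.png

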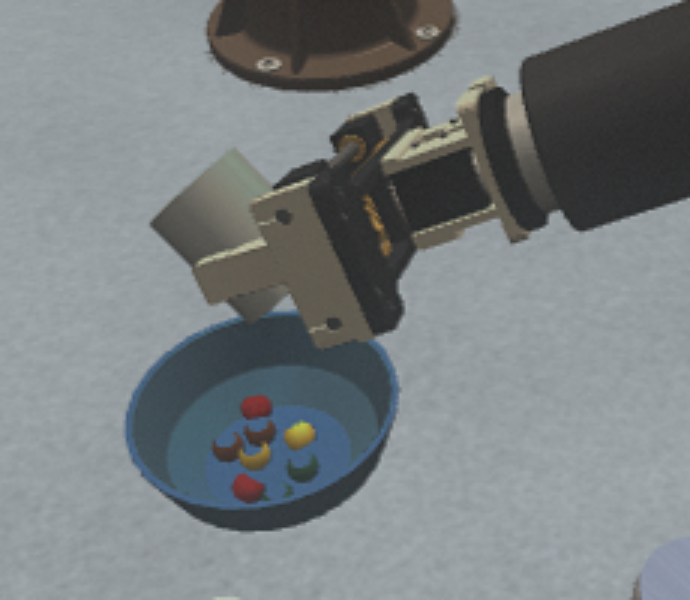

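I count eight in the bowl: red (256,406), two amber-brown (259,430) and (228,445), orange (254,457), yellow (300,434), green (303,465), red (249,487) and a mostly hidden green at (288,491). I'll confirm after rolling back upright.

```bash
python3 -m inch '[0,0,0,0,0,0,0.05,0,0,0,0,0,0,0.05,0,0,0,9,0,0,0.05,0,0,0,9,0,0,0.05,0,0,0,9,0,0,0.05,0,0,0,9,0,0,0.05,0,0,0,9,0,0,0.05,0,0,0,9,0,0,0.05,0,0,0,9,0,0,0.05,0,0,0,9,0,0,0.05,0,0,0,9,0,0,0.05,0,0,0,9,0,0,0.05,0,0,0,9,0,0,0.05,0,0,0,0,0,0,0.05]' >/dev/null; python3 pourst.py
python3 - <<'E'
from plant import ctrl
import cv2,numpy as np
s=ctrl.snapshot("scene")["color"][90:290,100:330,::-1];cv2.imwrite("pics/scene8.png",cv2.resize(s,None,fx=3,fy=3))
E
```

```text
t 14.07 q [ 29.9  37.2 -34.6  38.3 -83.9 -22.7] tcp [0.5526 0.0016 0.2059] F [-0.4  0.1 -0.9] open 0.0619
grasp [ 0.5037 -0.1394  0.1511] R cols x [-0.308 -0.887 -0.345] y [-0.629 -0.082  0.773] z [-0.714  0.455 -0.533]
T 51.7 mouth [ 0.525 -0.143  0.168] lip [ 0.544 -0.145  0.143] low [0.072 0.146 0.098] rel to bowl lip [0.01664422 0.01162874]
```

View pics/scene8.png

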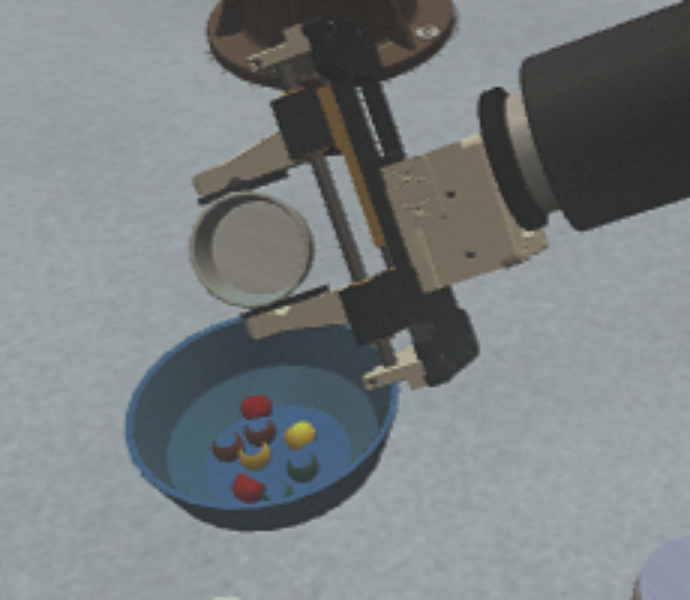

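The inside of the beaker, around (252,250), is empty and the pebbles lie still in the bowl. Next I roll fully upright and rise.

```bash
python3 -m inch '[0,0,0,9,0,0,0.05,0,0,0,9,0,0,0.05,0,0,0,9,0,0,0.05,0,0,0,9,0,0,0.05,0,0,0,9,0,0,0.05,0,0,0,9,0,0,0.05,0,0,0,0,0,0,0.05]' >/dev/null; python3 tg.py .5305 .206 .17 -109.9 20.5
```

```text
t 15.0 q [ 29.9  37.2 -34.6  38.3 -83.9 -76.8] tcp [0.5525 0.0016 0.2058] F [-0.1 -0.8 -0.8] open 0.0616
grasp [ 0.5036 -0.1395  0.151 ] R cols x [-0.308 -0.887 -0.345] y [-0.947  0.32   0.022] z [ 0.091  0.333 -0.938]
shift [-0.3212  0.0836  0.0987] rotvec [ 1.59 -0.35  0.71] world dp [0.0287 0.3445 0.0199]
```

```bash
python3 -m inch '[-0.013,0.004,0.0015,1.6,-0.3,0.7,0.05,-0.026,0.007,0.005,0,0,0,0.05,-0.026,0.007,0.009,0,0,0,0.05,-0.026,0.007,0.009,0,0,0,0.05,-0.026,0.007,0.009,0,0,0,0.05,-0.026,0.007,0.009,0,0,0,0.05,-0.026,0.007,0.009,0,0,0,0.05,-0.026,0.007,0.009,0,0,0,0.05,-0.026,0.007,0.009,0,0,0,0.05]' >/dev/null; python3 tg.py .5305 .206 .17 -109.9 20.5
```

```text
t 16.12 q [  47.3   44.4  -10.1   21.5 -102.3  -75. ] tcp [0.5734 0.2523 0.2208] F [ 0.5  0.3 -1.4] open 0.0619
grasp [0.522  0.1127 0.1646] R cols x [-0.323 -0.878 -0.353] y [-0.942  0.334  0.031] z [ 0.091  0.343 -0.935]
shift [-0.0866  0.0242  0.0283] rotvec [ 1.77  0.2  -0.29] world dp [0.0078 0.0938 0.0049]
```

```bash
python3 -m inch '[-0.026,0.007,0.0085,1.7,0.2,-0.3,0.05,-0.026,0.007,0.0085,0,0,0,0.05,-0.02,0.006,0.007,0,0,0,0.05,-0.008,0.002,0.002,0,0,0,0.05,-0.004,0.001,0.001,0,0,0,0.05,0,0,0,0,0,0,0.05]' >/dev/null; python3 tg.py .5305 .206 .10 -109.9 20.5
python3 - <<'E'
from plant import ctrl
import cv2,numpy as np
s=ctrl.snapshot("scene")["color"][60:260,270:500,::-1];cv2.imwrite("pics/scene9.png",cv2.resize(s,None,fx=3,fy=3))
E
```

```text
t 16.88 q [  52.    48.8    1.6   18.1 -110.3  -75.9] tcp [0.5794 0.3515 0.225 ] F [ 0.   0.5 -1.6] open 0.0621
grasp [0.5289 0.2115 0.1691] R cols x [-0.317 -0.881 -0.352] y [-0.943  0.333  0.017] z [ 0.102  0.337 -0.936]
shift [ 0.0287 -0.0047  0.0632] rotvec [1.07 0.11 0.07] world dp [ 0.0018 -0.0055 -0.0693]
```

View pics/scene9.png

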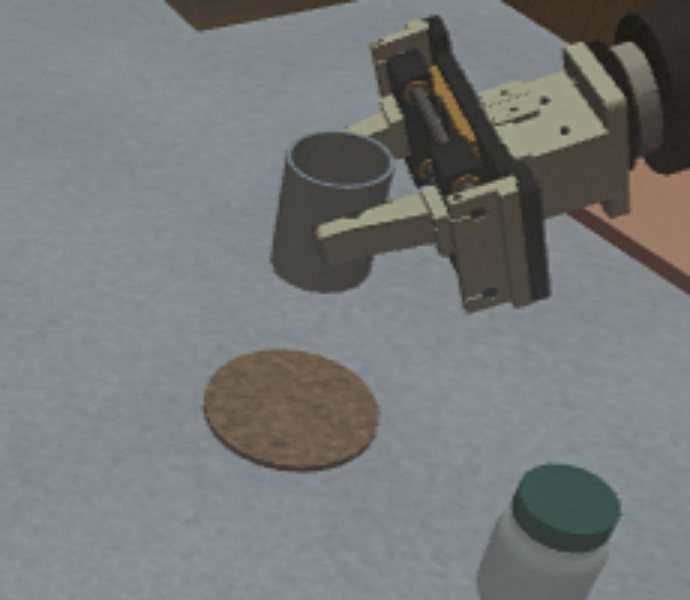

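The beaker hangs upright above the mat, its rim at (340,158) and the mat at (291,408) in the crop. I'll lower it in stages; contact should come near grasp z = 0.0537.

```bash
python3 -m inch '[0.01,-0.003,0.021,1.1,0,0,0.05,0.01,-0.001,0.022,0,0,0,0.05,0.009,0,0.02,0,0,0,0.05,0.005,0,0.01,0,0,0,0.05,0,0,0,0,0,0,0.05]' >/dev/null; python3 tg.py .5305 .206 .058 -109.9 20.5
```

```text
t 17.55 q [ 5.150e+01  5.430e+01 -1.000e-01  1.780e+01 -1.036e+02 -7.900e+01] tcp [0.5808 0.3412 0.1376] F [ 0.1 -0.2 -1.7] open 0.0625
grasp [0.5297 0.2012 0.0822] R cols x [-0.321 -0.88  -0.349] y [-0.939  0.343  0.   ] z [ 0.119  0.328 -0.937]
shift [0.0039 0.0013 0.0241] rotvec [-0.04 -0.08 -0.13] world dp [ 0.0004  0.0049 -0.024 ]
```

```bash
python3 -m inch '[0.001,0,0.008,0,0,0,0.05,0.001,0.001,0.008,0,0,0,0.05,0.002,0,0.006,0,0,0,0.05,0,0,0,0,0,0,0.05]' >/dev/null; python3 tg.py .5305 .206 .0545 -109.9 20.5
```

```text
t 18.05 q [  51.7   56.1    0.7   17.6 -102.4  -79.5] tcp [0.5815 0.3463 0.1154] F [-0.7 -0.8 -1.4] open 0.062
grasp [0.5307 0.2063 0.0597] R cols x [-0.32  -0.88  -0.351] y [-0.94   0.342 -0.001] z [ 0.121  0.329 -0.936]
shift [0.0022 0.0002 0.0048] rotvec [-0.08  0.03 -0.07] world dp [-0.0003 -0.0002 -0.0052]
```

```bash
python3 -m inch '[0.0008,0,0.002,0,0,0,0.05,0.0008,0,0.002,0,0,0,0.05,0,0,0,0,0,0,0.05]' >/dev/null; python3 tg.py .5305 .206 .0535 -109.9 20.5
```

```text
t 18.43 q [  51.7   56.4    0.7   17.5 -102.2  -79.6] tcp [0.5816 0.3463 0.1115] F [-0.1  0.5 -1. ] open 0.062
grasp [0.5308 0.2064 0.0556] R cols x [-0.32  -0.88  -0.352] y [-0.94   0.342 -0.001] z [ 0.121  0.33  -0.936]
shift [0.0012 0.0003 0.002 ] rotvec [-0.09  0.08 -0.06] world dp [-0.0004 -0.0003 -0.0023]
```

```bash
python3 -m inch '[0.0007,0,0.0015,0,0,0,0.05,0,0,0,0,0,0,0.05]' | grep force; python3 -m inch '[0.0004,0,0.001,0,0,0,0.05,0,0,0,0,0,0,0.05]' | grep force; python3 tg.py .5305 .206 .0525 -109.9 20.5
```

```text
force: [-0.4, 0.6, -2.5]
force: [0.4, 0.8, -1.3]
t 18.93 q [  51.7   56.5    0.7   17.6 -102.1  -79.7] tcp [0.5816 0.3464 0.1096] F [ 0.4  0.8 -1.3] open 0.0618
grasp [0.5309 0.2064 0.0538] R cols x [-0.319 -0.88  -0.351] y [-0.94   0.341 -0.002] z [ 0.121  0.329 -0.936]
shift [0.001  0.0003 0.0012] rotvec [-0.12  0.05 -0.03] world dp [-0.0004 -0.0003 -0.0014]
```

```bash
python3 -m inch '[0.0004,0,0.001,0,0,0,0.05,0,0,0,0,0,0,0.05]' | grep force; python3 -c "
from h import *
from plant import ctrl
obs()
s=ctrl.snapshot('scene')['color'][60:260,270:500,::-1];cv2.imwrite('pics/scene10.png',cv2.resize(s,None,fx=3,fy=3))"
```

```text
force: [-0.1, -0.3, -0.4]
t 19.18 q [  51.7   56.5    0.7   17.6 -102.1  -79.7] tcp [0.5816 0.3465 0.1094] F [-0.1 -0.3 -0.4] open 0.0622
grasp [0.5309 0.2064 0.0538] R cols x [-0.319 -0.881 -0.35 ] y [-0.94   0.341 -0.002] z [ 0.121  0.328 -0.937]
```

View pics/scene10.png

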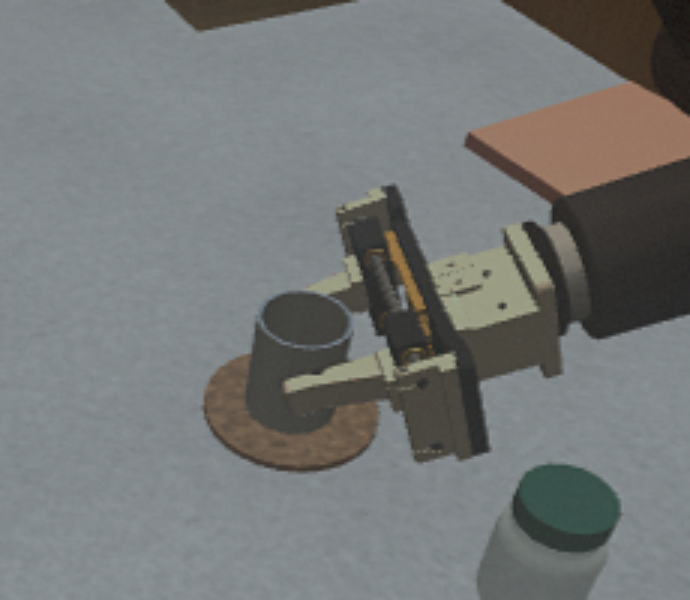

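```bash
python3 -m inch '[0.0007,0,0.0018,0,0,0,0.05]' | grep -A1 force; python3 -c "
from h import *
obs();obs()"
```

```text
force: [-3.9, 3.6, 13.8]
opening: 0.0622
t 19.35 q [  51.7   56.6    0.7   17.6 -102.2  -79.8] tcp [0.5815 0.3467 0.1088] F [-3.9  3.6 13.8] open 0.0622
grasp [0.5308 0.2065 0.0535] R cols x [-0.319 -0.882 -0.348] y [-0.94   0.341 -0.003] z [ 0.121  0.326 -0.938]
t 19.35 q [  51.7   56.6    0.7   17.6 -102.2  -79.8] tcp [0.5815 0.3467 0.1088] F [-3.9  3.6 13.8] open 0.0622
grasp [0.5308 0.2065 0.0535] R cols x [-0.319 -0.882 -0.348] y [-0.94   0.341 -0.003] z [ 0.121  0.326 -0.938]
```

It is seated, with about 14 N of contact. I'll relax and open.

```bash
python3 -m inch '[-0.0002,0,-0.0005,0,0,0,0.05,0,0,0,0,0,0,0.05,0,0,0,0,0,0,0.063,0,0,0,0,0,0,0.066,0,0,0,0,0,0,0.075,0,0,0,0,0,0,0.0876,0,0,0,0,0,0,0.0876,0,0,0,0,0,0,0.0876]'; python3 -c "
from h import *
from plant import ctrl
obs()
s=ctrl.snapshot('scene')['color'][60:260,270:500,::-1];cv2.imwrite('pics/scene11.png',cv2.resize(s,None,fx=3,fy=3))"
```

```text
clock: 20.35
tool_pos: [0.5816, 0.3463, 0.1084]
orientation: [-179.9, 20.4, -109.9]
force: [-1.1, -0.3, 0.4]
opening: 0.0873
t 20.35 q [  51.7   56.6    0.7   17.6 -102.1  -79.7] tcp [0.5816 0.3463 0.1084] F [-1.1 -0.3  0.4] open 0.0873
grasp [0.5309 0.2061 0.053 ] R cols x [-0.319 -0.881 -0.348] y [-0.94   0.341 -0.002] z [ 0.121  0.327 -0.937]
```

View pics/scene11.png

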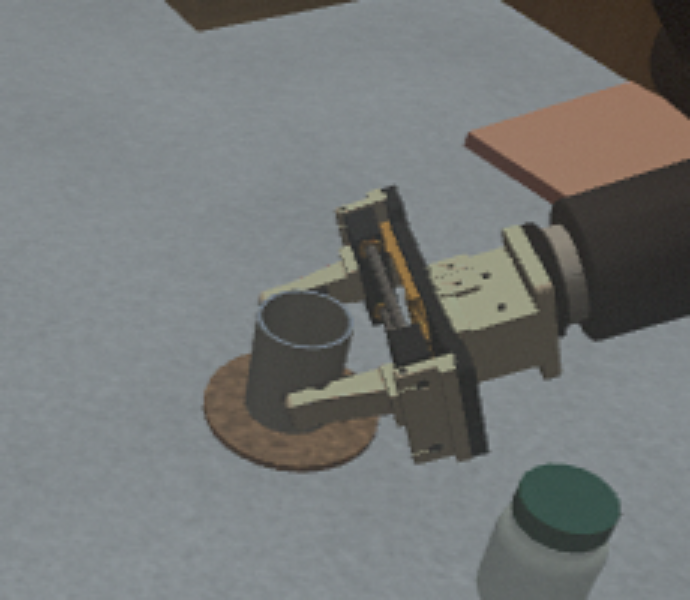

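Both fingers are clear of the standing beaker, tips at (265,297) and (290,402) in the crop. I'll back out along the tool axis.

```bash
python3 -m inch '[-0.01,0,0,0,0,0,0.0876,-0.02,0,0,0,0,0,0.0876,-0.025,0,0,0,0,0,0.0876,-0.03,0,0,0,0,0,0.0876,-0.03,0,-0.02,0,0,0,0.0876,0,0,-0.05,0,0,0,0.0876,0,0,-0.05,0,0,0,0.0876,0,0,0,0,0,0,0.0876,0,0,0,0,0,0,0.0876]'; python3 -c "
from h import *
from plant import ctrl
obs()
for n in ['scene','side']:
    s=ctrl.snapshot(n);np.savez(f'pics/{n}12.npz',**s);cv2.imwrite(f'pics/{n}12.png',s['color'][:,:,::-1])
    P=cloud(s);d=s['depth']
    B=dict(scene=dict(bowl=(138,190,240,270),beaker=(345,150,392,205),jar=(425,210,480,275),tin=(305,265,360,330),bottle=(155,285,220,375)),side=dict(bowl=(310,170,398,230),beaker=(218,280,270,345)))[n]
    for k,(a,b,c,e) in B.items():
        H=P[b:e,a:c][d[b:e,a:c]>0];H=H[(H[:,2]>.012)&(H[:,2]<.17)];top=H[H[:,2]>np.percentile(H[:,2],99)-.008];print(n,k,circ(top),np.percentile(H[:,2],99))
s=load('pics/scene12.npz')['color'][180:280,130:250,::-1];cv2.imwrite('pics/bowl12.png',cv2.resize(s,None,fx=5,fy=5))
"
```

```text
clock: 21.52
tool_pos: [0.6052, 0.415, 0.2662]
orientation: [-179.8, 20.4, -109.8]
force: [0.8, 0.4, 0.0]
opening: 0.0877
t 21.52 q [  53.3   51.5   13.6   18.3 -119.6  -74.8] tcp [0.6052 0.415  0.2662] F [0.8 0.4 0. ] open 0.0877
grasp [0.5548 0.2748 0.2108] R cols x [-0.317 -0.882 -0.348] y [-0.941  0.34  -0.003] z [ 0.121  0.327 -0.937]
scene bowl (array([ 0.52862736, -0.15820857]), np.float64(0.07604428019115016)) 0.059932961010440475
scene beaker (array([0.53166155, 0.20402431]), np.float64(0.029282273514796984)) 0.08309423679460742
scene jar (array([0.72594105, 0.25243589]), np.float64(0.019445119792389293)) 0.08787653262694246
scene tin (array([0.74513314, 0.01805041]), np.float64(0.02217685096971112)) 0.07286329997093251
scene bottle (array([ 0.7372064, -0.1984832]), np.float64(0.010154539836693226)) 0.15194344745862579
side bowl (array([ 0.52568076, -0.15610859]), np.float64(0.07603019745647735)) 0.058183347914290494
side beaker (array([0.52979342, 0.20581417]), np.float64(0.02925128157764349)) 0.08172295624955961
```

View pics/scene12.png

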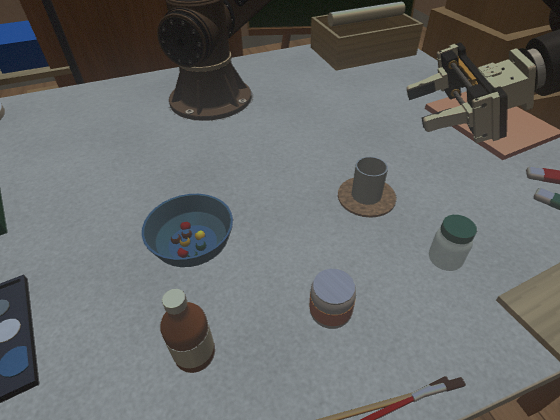

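View pics/bowl12.png

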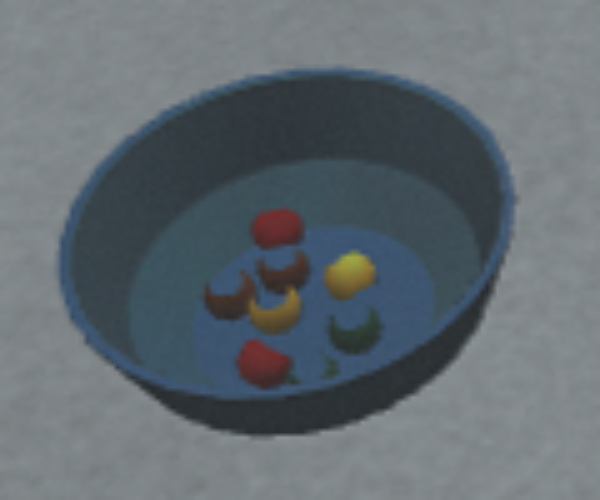

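View pics/side12.png

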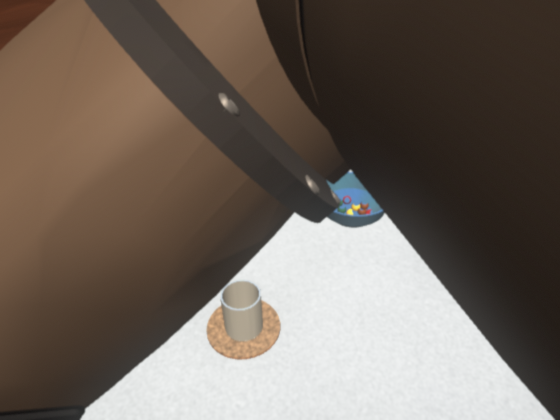

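The scene view shows the beaker upright and empty on its mat at (370,182), and the bystanders unmoved to within about 1 mm. Seven pebbles show clearly in the bowl, and an eighth (green) is mostly hidden by the rim at (310,370) of the crop. No pebbles lie on the table, and the side view agrees. I'll hand the job in.

```bash
python3 -c "
from plant import ctrl
print(ctrl.close_job())"
```

```text
the job is handed in; nothing more can be done
None
```

The job is done and handed in after about 21.6 s of the 64 s. I poured all eight pebbles into the blue bowl and stood the empty beaker back upright on its cork mat.

- **Pour:** I gripped the beaker from the side, carried it upright and tipped it to 134° over the bowl. The lip was about 5 cm above the rim while the pebbles ran out.
- **Placing:** I lowered the beaker onto the mat until it made contact at about 14 N, then opened the fingers and backed away.
- **Last checks:**
  - The beaker is upright, its inside looked empty after the pour, and it stands within about 2 mm of the mat centre.
  - The bowl, bottle, jar and tin had not moved by more than about 1 mm.
  - I saw no pebbles on the table.
- **Less certain:** seven pebbles are plainly visible in the bowl. The eighth (green) shows only partly behind the near rim, so I take it as in the bowl because the beaker is empty and the table is clear.

No check failed or disagreed. The two cameras put the beaker and bowl about 2 to 3 mm apart, which is about what the calibration allows.

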